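# Put the ring gauges away behind their sprung keepers and latch the case

### The job

Put every steel ring gauge on the bench away in the open pine case, one to a bay and in any bay: use the ring to hold the bay's sprung brass keeper back, set it flat on the felt, and let go so that the keeper slides it fully home into the vee shoe under the brass lip. When all of them are held by their keepers, swing the lid shut and press it until the brass latch snaps over. Leave the cracked pressure gauge, the dial indicator and the test weight where they are.

Things in the scene. Friction and masses are not known exactly. Their poses are not given: they have to be found in the camera images.
- case: fixed open pine case, 330 long (its x), 102 wide (its y), 52 mm high; origin centre of underside, z up. Lid hinged on the +y wall (8 mm thick), latch outside the middle of the -y wall (15 mm thick, inner face at y = -36 mm); end walls 8 mm. Felt floor at z = 8 mm. Four like bays at x = -105, -35, 35, 105 mm, each with shoe and lip on its +y side, keeper on its -y side; floor between bays is bare (room for fingers)
- bay0 (a point): centre of a seated ring in bay 0: case (-105, 7) mm, 9 mm above the felt; axes as the case. A fixed vee shoe stops the ring on the +y side; over it a brass lip (34 mm long in x, underside 19.5 and top 23.5 mm above the felt, edge 15 mm to +y of this point) covers the outer 5 mm of a seated ring, so a ring must be lowered with its centre over 5 mm to -y of here, 8 to 9 mm is best, then goes under
- bay1 (a point): the same in bay 1: case (-35, 7) mm, 9 mm above the felt
- bay2 (a point): the same in bay 2: case (35, 7) mm, 9 mm above the felt
- bay3 (a point): the same in bay 3: case (105, 7) mm, 9 mm above the felt
- keeper0 (a joint): sprung brass keeper of bay 0, upright plate 26 mm wide in x, 4 mm thick, slides to the case's -y. Value: 0 to 0.016 m pushed back; at 0 its face is 17 mm to -y of the bay point. Spring: 4 N at 0, 0.2 N more per mm, towards +y. A seated ring holds it at about 0.003; push it to about 0.012 with the ring's rim while the ring's underside is between lip top (23.5 mm) and keeper top (38 mm)
- keeper1 (a joint): the like keeper of bay 1
- keeper2 (a joint): the like keeper of bay 2
- keeper3 (a joint): the like keeper of bay 3
- lid (a joint): pine lid, panel 330 by 102 mm, 10 mm thick, 0.28 kg. 0 = shut, 1.57 upright, 2.1 fully open; it starts leaning out beyond upright. Push its outer face over towards the case's -y, then down. Stiff hinge (0.26 N m): it stays where it is left. Latched it reads under 0.025; resting unlatched on the latch nose about 0.09
- lid_hinge (a point): middle of the lid's hinge line, which runs along the case's x on top of the +y wall (case y = 51, z = 52 mm), in the plane of the lid's underside; the shut lid reaches from here 102 mm to the case's -y, its top 62 mm above the bench
- lid_edge (a point): middle of the lid's free edge, halfway through its thickness, 102 mm from the hinge
- latch (a joint): sprung brass latch, upright tongue 18 mm wide outside the middle of the front wall, pivoting at its foot. 0 = sprung in, up to 0.3 rad pushed outwards (case -y). Pressing the lid down (about 5 to 15 N near its free edge) cams the nose out, and it snaps back over the lid's striker bar
- latch_nose (a point): tip of the latch nose, 59 mm above the bench; the tongue reaches 75 mm above the bench and lies 10 to 17 mm out from the front wall's face
- ring0: steel setting ring gauge, a plain flat ring of outside diameter 40 mm, 18 mm thick, bore 14 mm, about 0.13 kg, two dark lines round its rim; origin at its centre (9 mm above the bench as it lies), z along the bore; either face may be up. May be absent (None)
- ring1: steel setting ring gauge, a plain flat ring of outside diameter 40 mm, 18 mm thick, bore 18 mm, about 0.13 kg, two dark lines round its rim; origin at its centre (9 mm above the bench as it lies), z along the bore; either face may be up. May be absent (None)
- ring2: steel setting ring gauge, a plain flat ring of outside diameter 40 mm, 18 mm thick, bore 21 mm, about 0.13 kg, two dark lines round its rim; origin at its centre (9 mm above the bench as it lies), z along the bore; either face may be up. May be absent (None)
- ring3: steel setting ring gauge, a plain flat ring of outside diameter 40 mm, 18 mm thick, bore 24 mm, about 0.13 kg, two dark lines round its rim; origin at its centre (9 mm above the bench as it lies), z along the bore; either face may be up. May be absent (None)
- pressure_gauge: bystander: brass pressure gauge with a cracked bezel lying on its back, 83 mm across, 33 mm high, stem to its -x; origin at the centre of its underside
- dial_indicator: bystander: chrome dial indicator lying on its back, 57 mm across, 22 mm high, stem and plunger 70 mm to its -y; origin at the centre of its underside
- test_weight: bystander: cast iron 1 kg test weight with a knob, 60 mm across, 73 mm high; origin at the centre of its underside

How it is judged:
On the way, in this order (a step that is already met when the one before it is completed fails the run):
1. every ring gauge sits in a bay of its own, fully home in the shoe under the lip and held by its keeper (((distance between ring0 and bay0 below 0.004 m and value of joint keeper0 between 0.0012 and 0.006 m) or (distance between ring0 and bay1 below 0.004 m and value of joint keeper1 between 0.0012 and 0.006 m) or (distance between ring0 and bay2 below 0.004 m and value of joint keeper2 between 0.0012 and 0.006 m) or (distance between ring0 and bay3 below 0.004 m and value of joint keeper3 between 0.0012 and 0.006 m)) and angle between the z axis of each of ring0, ring1, ring2, ring3 and the z axis of case, either way round below 0.1 rad and linear speed of each of ring0, ring1, ring2, ring3 below 0.02 m/s and ((distance between ring1 and bay0 below 0.004 m and value of joint keeper0 between 0.0012 and 0.006 m) or (distance between ring1 and bay1 below 0.004 m and value of joint keeper1 between 0.0012 and 0.006 m) or (distance between ring1 and bay2 below 0.004 m and value of joint keeper2 between 0.0012 and 0.006 m) or (distance between ring1 and bay3 below 0.004 m and value of joint keeper3 between 0.0012 and 0.006 m)) and ((distance between ring2 and bay0 below 0.004 m and value of joint keeper0 between 0.0012 and 0.006 m) or (distance between ring2 and bay1 below 0.004 m and value of joint keeper1 between 0.0012 and 0.006 m) or (distance between ring2 and bay2 below 0.004 m and value of joint keeper2 between 0.0012 and 0.006 m) or (distance between ring2 and bay3 below 0.004 m and value of joint keeper3 between 0.0012 and 0.006 m)) and ((distance between ring3 and bay0 below 0.004 m and value of joint keeper0 between 0.0012 and 0.006 m) or (distance between ring3 and bay1 below 0.004 m and value of joint keeper1 between 0.0012 and 0.006 m) or (distance between ring3 and bay2 below 0.004 m and value of joint keeper2 between 0.0012 and 0.006 m) or (distance between ring3 and bay3 below 0.004 m and value of joint keeper3 between 0.0012 and 0.006 m))), for 0.3 s.
2. the lid is shut and the latch has snapped over (value of joint lid below 0.025 rad and value of joint latch below 0.04 rad), for 0.3 s.
At the end, for the whole second after the job is handed in: Every ring present lies at rest in a bay, its centre within 4 mm of the bay's seat and flat within 0.1 rad, with that bay's keeper pressing on it (pushed back 1.2 to 6 mm); the lid is shut (under 0.025 rad) and the latch is sprung in over the striker (under 0.04 rad) (all of step 1 and all of step 2); the robot touches nothing.
It fails at once if the pressure gauge is shifted by more than 30 mm (distance of pressure_gauge from where it was at the start of the episode above 0.03 m).
It fails at once if the dial indicator is shifted by more than 30 mm (distance of dial_indicator from where it was at the start of the episode above 0.03 m).
It fails at once if the test weight is shifted by more than 30 mm (distance of test_weight from where it was at the start of the episode above 0.03 m).
Of ring0, ring1, ring2, ring3 only 3 to 4 are there at a start; the rules pass over those that are not, and their reading is None.
At some moment in a run one of ring0, ring1, ring2, ring3 may be knocked a few centimetres aside while the robot is not near it.
Once in a run the grip may slacken for a moment while it holds something.
It also fails if it takes over 210 s, if anything falls off the work surface, if the arm or the gripper's body presses on something with over 40 N, if the wrist force passes 120 N, or if a joint passes its speed limit or range.

### The arm

A 6-joint arm with a two-finger parallel gripper is mounted at the origin on the work surface. World frame = base frame: x ahead of the robot, y to its left, z up, the work surface at z = 0. Lengths are in m, angles in rad, forces in N, time in s.
With the tool pointing down it reaches from about 0.425 to 1.125 m from the base axis. Payload 14.9 kg.
Tool frame: the origin (TCP) lies on the centre line of the jaws, within the pads' length; the fingertips stand 25 mm ahead of it and the grasp point (between the pads) lies 6 mm ahead of it; z points along the fingers, x is the direction in which the jaws open and shut, and the axes are right-handed (so a half turn about z gives the same grasp; the last joint's range is limited). The gripper opens to 91 mm and grips with 3 to 60 N. Pads are 32 mm wide; open, the fingers measure 118 mm over their backs; the gripper's body (76 mm by 178 mm) begins 60 mm behind the grasp point.
Start: joints at [1.193, 0.379, 1.734, -0, 1.028, -0.033], TCP at [0.237, 0.659, 0.239] pointing down, gripper open.
Joint ranges: [-2.77, 2.77], [-0.74, 2.19], [0, 2.66], [-1.06, 4.2], [0.31, 2.87], [-3.08, 3.08]. Speed limits (rad/s): [1.89, 1.89, 2.39, 3.14, 3.14, 3.14].

### API

Orientations are given as [roll, pitch, yaw] about the fixed x, y, z axes, in that order (R = Rz(yaw) Ry(pitch) Rx(roll)).
In Python, from station import * gives the robot as it stands.
- The arm moves only by the tool carry_out, never from a script. Its argument "deltas" is a list that holds one entry, the list of rows, each a list of 7 numbers: the shift along the tool's x, y, z in cm, then the turn, a rotation vector about the tool's x, y, z in degrees, then the opening, from 0 (shut) to 1 (fully open). In form: [[[x, y, z, ax, ay, az, gripper], ...]]. A call has 1 to 12 rows; each row shifts and turns the commanded pose from where the row before left it, along the tool's axes as they then stand; what a row does not reach is not made up. A row lasts 1/12 s, in which the tool goes at most 41.7 mm and 7.16 degrees, less where a joint would pass 70% of its speed; a pose out of reach is approached as far as the arm can. A call is refused whole if a number of a shift passes 4.17 or a number of a turn 7.16, either way. A call with a gripper value outside its range is refused whole. The fingers move at their own pace and stop on an object; "newtons" is the grip in N (left out, the last holds). Time passes only in rows, so rows that do not move let the fingers close. It gives the time, the measured TCP pose, the force and the opening at its end, in the units of the state.
- get_state(): the state, without advancing time (a new reading comes with each control period).
- capture(name): name is "side" or "top"; returns (picture, depth): 400x640x3 uint8, red, green, blue; 400x640 float32, m along the optical axis (not along the pixel's ray), 0 where there is no reading.
- calibration(name): a dict with "intrinsics" (3x3 intrinsics, pixels), "T" (4x4, takes a point from camera to world coordinates). Camera axes: x right, y down, z forward; pixel columns grow to the right and rows downward; lengths in m; the calibration is good to about 2 mm. A picture is of the moment at which its call begins. calibration takes no time and is no camera call.
- close_job(): hands the job in, once; it reports no verdict.
Trained networks look in the newest picture that a camera, given by its name, has taken for a name from the list of things; names that differ only in an ending like _2 or _b are one class to them, and where a whole thing is asked for, a point or a joint stands for the part that bears it (a point fixed in the world has none). Each returns a list of dicts, best first, with "conf" (0 to 1); they miss things now and then, are a little off and sometimes report something else, mostly with a low value. They report only what shows in the picture. A call takes as long as a camera call.
- trace(camera, label): "mask" (400x640 bool, what is visible of it) and "point" ([column, row] in pixels, amid what is visible of it).
- mark_of(camera, label): "point" ([column, row] in pixels: a listed point, or the origin of a listed thing).
The state is a dict: "time_s": time; "q": joint angles; "dq": joint speeds; "tau": joint torques, N m; "tcp_pos": TCP position; "tcp_rot": TCP orientation; "contact_force": force on the tool from outside, world axes, zero at the start; "ft_torque": the same for the moment, N m; "width": finger opening in m.
Only numpy, scipy, OpenCV 4.12 (cv2) and the standard library are available. Lean on these libraries where they do the work, as an engineer would, in place of code of your own. Each camera call takes 0.05 s, during which the arm holds its last target. There are 200 camera calls.

## Working session

There is one attempt and no reset: what is moved stays moved. The work goes in short steps, Python scripts to look and compute and a tool call to move; the robot and the scene stay as the last step left them, time stands still between calls to the robot, and variables do not carry over. Pictures are saved under pics/ and viewed, about 12 in all and at most 16, crops included, and the job is handed in when it is done.

Besides the shell and the picture viewer there is one more tool, called after ">>>" by a JSON object that holds its "method" and its "body", one argument or row to a line. carry_out: Moves the arm, as the interface text tells. Its arguments: {"type":"object","properties":{"deltas":{"type":"array"},"newtons":{"type":"number"}},"required":["deltas"]}

```bash
ls; mkdir -p pics
python3 - <<'E'
from station import *
import cv2,numpy as np
s=get_state();print(s['tcp_pos'],s['tcp_rot'],s['width'],s['time_s'])
for n in('side','top'):
    p,d=capture(n);cv2.imwrite(f'pics/{n}0.png',p[:,:,::-1]);c=calibration(n);print(n,np.round(c['intrinsics'],1).tolist(),np.round(c['T'],3).tolist())
E
```

```text
pics
[0.23650354 0.65846362 0.23830029] [-3.14155885e+00  1.06335110e-03  1.22595267e+00] 0.0913822384141712 0.0
side [[372.4, 0.0, 318.6], [0.0, 372.4, 203.7], [0.0, 0.0, 1.0]] [[0.689, -0.41, 0.598, 0.054], [-0.725, -0.376, 0.578, -0.626], [-0.012, -0.831, -0.556, 0.562], [0.0, 0.0, 0.0, 1.0]]
top [[421.1, 0.0, 322.5], [0.0, 421.1, 199.3], [0.0, 0.0, 1.0]] [[0.024, -0.989, 0.148, 0.441], [-0.999, -0.021, 0.025, -0.13], [-0.021, -0.149, -0.989, 1.023], [0.0, 0.0, 0.0, 1.0]]
```

View pics/top0.png

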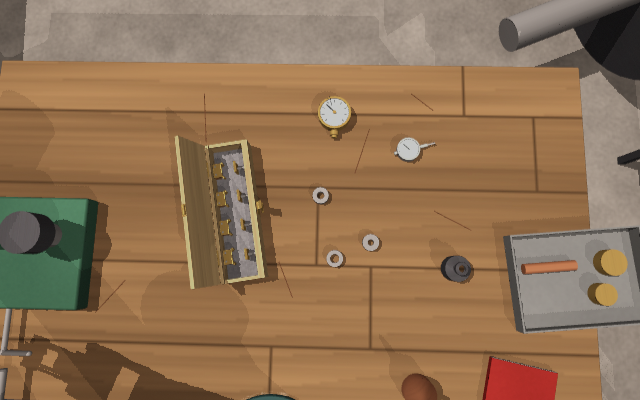

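View pics/side0.png

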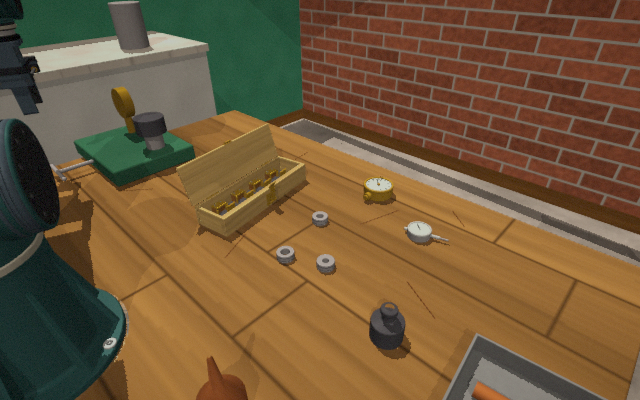

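```bash
cat > h.py <<'E'
from station import *
import cv2,numpy as np
from scipy.spatial.transform import Rotation as R
def ray(n,uv,z):
    """pixel -> world point on plane height z"""
    c=calibration(n);T=c['T'];d=T[:3,:3]@np.linalg.inv(c['intrinsics'])@np.array([uv[0],uv[1],1.])
    return T[:3,3]+d*(z-T[2,3])/d[2]
def cloud(n,d):
    c=calibration(n);v,u=np.indices(d.shape);K=c['intrinsics']
    P=np.stack([(u-K[0,2])/K[0,0]*d,(v-K[1,2])/K[1,1]*d,d],-1)
    return P@c['T'][:3,:3].T+c['T'][:3,3]
def proj(n,p):
    c=calibration(n);T=np.linalg.inv(c['T']);q=c['intrinsics']@(T[:3,:3]@np.asarray(p)+T[:3,3]);return q[:2]/q[2]
E
python3 - <<'E'
from h import *
zs=dict(ring0=.009,ring1=.009,ring2=.009,ring3=.009,bay0=.017,bay1=.017,bay2=.017,bay3=.017,lid_hinge=.052,latch_nose=.059,case=0,pressure_gauge=0,dial_indicator=0,test_weight=0)
for n in('top','side'):
    capture(n)
    for k,z in zs.items():
        print(n,k,[(round(m['conf'],2),np.round(m['point']).tolist(),np.round(ray(n,m['point'],z),3).tolist()) for m in mark_of(n,k)[:3]])
E
```

```text
top ring0 [(0.65, [333.0, 260.0], [0.447, -0.134, 0.009]), (0.65, [230.0, 197.0], [0.595, 0.122, 0.009]), (0.51, [367.0, 240.0], [0.497, -0.214, 0.009])]
top ring1 [(0.65, [333.0, 260.0], [0.447, -0.134, 0.009]), (0.65, [230.0, 197.0], [0.595, 0.122, 0.009]), (0.51, [367.0, 240.0], [0.497, -0.214, 0.009])]
top ring2 [(0.65, [333.0, 260.0], [0.447, -0.134, 0.009]), (0.65, [230.0, 197.0], [0.595, 0.122, 0.009]), (0.51, [367.0, 240.0], [0.497, -0.214, 0.009])]
top ring3 [(0.65, [333.0, 260.0], [0.447, -0.134, 0.009]), (0.65, [230.0, 197.0], [0.595, 0.122, 0.009]), (0.51, [367.0, 240.0], [0.497, -0.214, 0.009])]
top bay0 [(0.88, [238.0, 258.0], [0.448, 0.092, 0.017]), (0.64, [229.0, 172.0], [0.655, 0.126, 0.017]), (0.58, [232.0, 196.0], [0.596, 0.115, 0.017])]
top bay1 [(0.88, [238.0, 258.0], [0.448, 0.092, 0.017]), (0.64, [229.0, 172.0], [0.655, 0.126, 0.017]), (0.58, [232.0, 196.0], [0.596, 0.115, 0.017])]
top bay2 [(0.88, [238.0, 258.0], [0.448, 0.092, 0.017]), (0.64, [229.0, 172.0], [0.655, 0.126, 0.017]), (0.58, [232.0, 196.0], [0.596, 0.115, 0.017])]
top bay3 [(0.88, [238.0, 258.0]
[... 1530 characters left out ...]
0.454, 0.091, 0.017])]
side bay2 [(0.89, [246.0, 200.0], [0.522, 0.097, 0.017]), (0.7, [262.0, 188.0], [0.59, 0.114, 0.017]), (0.61, [226.0, 211.0], [0.454, 0.091, 0.017])]
side bay3 [(0.89, [246.0, 200.0], [0.522, 0.097, 0.017]), (0.7, [262.0, 188.0], [0.59, 0.114, 0.017]), (0.61, [226.0, 211.0], [0.454, 0.091, 0.017])]
side lid_hinge [(0.55, [238.0, 180.0], [0.537, 0.148, 0.052])]
side latch_nose [(0.3, [263.0, 187.0], [0.555, 0.06, 0.059])]
side case [(0.64, [257.0, 201.0], [0.554, 0.093, 0.0])]
side pressure_gauge [(0.66, [377.0, 192.0], [0.816, -0.121, 0.0])]
side dial_indicator [(0.76, [420.0, 236.0], [0.721, -0.316, 0.0])]
side test_weight [(0.57, [385.0, 337.0], [0.431, -0.42, 0.0])]
```

The top view shows three rings, at (321,195), (371,242) and (335,259). The case is around (235,212) with its latch facing −y and the lid open toward +y. The side view agrees. Next I measure the case and rings using depth.

```bash
cat > meas.py <<'E'
from h import *
from scipy.optimize import least_squares
def circ(pts,r=.02):
    f=lambda p:np.hypot(pts[:,0]-p[0],pts[:,1]-p[1])-r
    return least_squares(f,pts.mean(0),loss='soft_l1',f_scale=.001).x
def ringat(n,d,xy,z0):
    """centre of ring top face near xy: min enclosing circle of cloud points at the top height"""
    P=cloud(n,d).reshape(-1,3);m=(np.hypot(P[:,0]-xy[0],P[:,1]-xy[1])<.035)&(abs(P[:,2]-z0)<.005)
    Q=P[m]
    if len(Q)<15:return None
    h=cv2.convexHull(Q[:,:2].astype(np.float32))[:,0]
    (c,r)=cv2.minEnclosingCircle(h);return np.round([*c,r,np.median(Q[:,2]),len(Q)],4).tolist()
E
python3 - <<'E'
from meas import *
for n in('top','side'):
    p,d=capture(n);P=cloud(n,d)
    for xy in((.595,-.1),(.492,-.217),(.449,-.139)):print(n,ringat(n,d,xy,.018))
    Q=P.reshape(-1,3);m=(abs(Q[:,0]-.554)<.22)&(abs(Q[:,1]-.096)<.13);Q=Q[m]
    w=Q[(Q[:,2]>.046)&(Q[:,2]<.056)]
    r=cv2.minAreaRect(w[:,:2].astype(np.float32));print(n,len(w),r,np.median(w[:,2]))
    tall=Q[Q[:,2]>.1];print('lid',len(tall),tall[:,2].max())
    np.save(n+'.npy',Q)
    img=np.zeros((520,880),np.uint8)
    for x,y,z in w: cv2.circle(img,(int((x-.334)*2000),int((.226-y)*2000)),2,int(np.clip((z-.044)*18000,40,255)),-1)
    cv2.imwrite(f'pics/w_{n}.png',img)
a=[cv2.imread(f'pics/w_{n}.png',0)[:,:] for n in('top','side')]
cv2.imwrite('pics/w.png',cv2.resize(np.vstack(a),None,fx=.55,fy=.55))
E
```

```text
top [0.6027, -0.0993, 0.02, 0.0177, 168.0]
top [0.4922, -0.2212, 0.0201, 0.0175, 195.0]
top [0.4518, -0.1363, 0.0196, 0.0176, 158.0]
top 1927 ((0.5591049790382385, 0.09703923016786575), (0.3305686414241791, 0.117880679666996), 10.728716850280762) 0.051390490524414356
lid 2659 0.1565708160809346
side [0.6004, -0.0983, 0.0218, 0.0181, 127.0]
side [0.4907, -0.2204, 0.0205, 0.0182, 200.0]
side [0.4514, -0.1368, 0.0217, 0.0181, 160.0]
side 1216 ((0.5587600469589233, 0.09962676465511322), (0.33226191997528076, 0.1220969557762146), 9.543030738830566) 0.051968757940179466
lid 2102 0.1564651657450019
```

View pics/w.png

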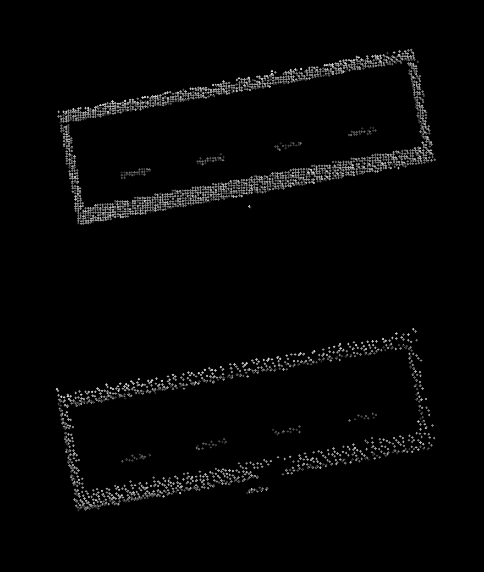

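The rim, the end walls and the four keepers show clearly in both clouds. I fit the case pose with a template.

```bash
cat > fit.py <<'E'
from meas import *
from scipy.spatial import cKDTree
from scipy.optimize import minimize
def rect(x0,x1,y0,y1,s=.0015):
    return np.stack(np.meshgrid(np.arange(x0,x1+1e-9,s),np.arange(y0,y1+1e-9,s)),-1).reshape(-1,2)
M=np.vstack([rect(-.165,.165,-.051,-.036),rect(-.165,.165,.043,.051),rect(-.165,-.157,-.036,.043),rect(.157,.165,-.036,.043)]+[rect(b-.013,b+.013,-.014,-.010) for b in(-.105,-.035,.035,.105)])
kd=cKDTree(M)
def tf(p,q):
    c,s=np.cos(p[2]),np.sin(p[2]);return q@np.array([[c,s],[-s,c]])+p[:2]
def fit(Q,p0=(.557,.096,.17)):
    w=Q[(Q[:,2]>.044)&(Q[:,2]<.056)][:,:2];kw=cKDTree(w)
    def cost(p):
        c,s=np.cos(p[2]),np.sin(p[2]);l=(w-p[:2])@np.array([[c,-s],[s,c]])
        a=np.minimum(kd.query(l)[0],.006);b=np.minimum(kw.query(tf(p,M))[0],.006)
        return (a**2).mean()+(b**2).mean()
    r=minimize(cost,p0,method='Nelder-Mead',options=dict(xatol=1e-5,fatol=1e-12,initial_simplex=[p0,(p0[0]+.006,p0[1],p0[2]),(p0[0],p0[1]+.006,p0[2]),(p0[0],p0[1],p0[2]+.03)]))
    return r.x,r.fun**.5
E
python3 - <<'E'
from fit import *
for n in('top','side'):
    p,e=fit(np.load(n+'.npy'));print(n,np.round(p,4),e)
    print(np.round(tf(p,np.array([[b,.007] for b in(-.105,-.035,.035,.105)])),4).tolist())
E
```

```text
top [0.5582 0.1011 0.1782] 0.001342426931748091
[[0.4536, 0.0893], [0.5225, 0.1018], [0.5914, 0.1142], [0.6603, 0.1266]]
side [0.5575 0.1016 0.1752] 0.0022489480204188933
[[0.4528, 0.0902], [0.5218, 0.1024], [0.5907, 0.1146], [0.6596, 0.1268]]
```

>>> {"method": "carry_out", "body": {
  "deltas": [
    [[0, 0, 0, 0, 0, 6.68, 1], [0, 0, 0, 0, 0, 6.68, 1], [0, 0, 0, 0, 0, 6.68, 1], [0, 0, 0, 0, 0, 6.68, 1], [0, 0, 0, 0, 0, 6.68, 1], [0, 0, 0, 0, 0, 6.68, 1], [0, 0, 0, 0, 0, 6.68, 1], [0, 0, 0, 0, 0, 6.68, 1], [0, 0, 0, 0, 0, 6.66, 1], [0, 0, 0, 0, 0, 0, 1]]
  ],
  "newtons": 30
}}

```text
time_s: 2.53
tcp_pos: [0.2366, 0.6588, 0.2389]
tcp_rot: [3.142, 0.0, 0.171]
contact_force: [0.2, 0.3, -0.4]
width: 0.0913
```

>>> {"method": "carry_out", "body": {
  "deltas": [
    [[1, 3.5, 0, 0, 0, 0, 1], [1, 3.5, 0, 0, 0, 0, 1], [1, 3.5, 0, 0, 0, 0, 1], [1, 3.5, 0, 0, 0, 0, 1], [1, 3.5, 0, 0, 0, 0, 1], [1, 3.5, 0, 0, 0, 0, 1], [1, 3.5, 0, 0, 0, 0, 1], [1, 3.5, 0, 0, 0, 0, 1], [1, 3.5, 0, 0, 0, 0, 1], [1, 3.5, 0, 0, 0, 0, 1], [1, 3.5, 0, 0, 0, 0, 1], [0, 0, 0, 0, 0, 0, 1]]
  ]
}}

```text
time_s: 3.53
tcp_pos: [0.4143, 0.2952, 0.2391]
tcp_rot: [3.141, -0.0, 0.179]
contact_force: [0.4, 0.6, -0.2]
width: 0.0909
```

>>> {"method": "carry_out", "body": {
  "deltas": [
    [[1, 3.5, 0, 0, 0, 0, 1], [1, 3.5, 0, 0, 0, 0, 1], [1, 3.5, 0, 0, 0, 0, 1], [1, 3.5, 0, 0, 0, 0, 1], [1, 3.5, 0, 0, 0, 0, 1], [1, 3.5, 0, 0, 0, 0, 1], [1, 3.5, 0, 0, 0, 0, 1], [1, 3.5, 0, 0, 0, 0, 1], [1, 3.5, 0, 0, 0, 0, 1], [1, 3.5, 0, 0, 0, 0, 1], [1, 3.5, 0, 0, 0, 0, 1], [0, 0, 0, 0, 0, 0, 1]]
  ]
}}

```text
time_s: 4.53
tcp_pos: [0.5912, -0.0647, 0.2393]
tcp_rot: [3.14, -0.002, 0.178]
contact_force: [-0.3, 0.9, 0.6]
width: 0.0911
```

```bash
cat > st.py <<'E'
from fit import *
import sys
P0=np.array([.5578,.1013]);PSI=.177
def case(xy):
    c,s=np.cos(PSI),np.sin(PSI);d=np.asarray(xy)-P0;return np.array([c*d[0]+s*d[1],-s*d[0]+c*d[1]])
def tcp():
    s=get_state();c=case(s['tcp_pos'][:2]);print('t',round(s['time_s'],2),'tcp case mm',np.round(c*1000,1),'z',round(s['tcp_pos'][2]*1000,1),'rot',np.round(s['tcp_rot'],3),'w',round(s['width']*1000,1),'F',np.round(s['contact_force'],1));return s
def rings():
    """rings on the bench, case mm (both cameras)"""
    for n in('top','side'):
        p,d=capture(n)
        o=[]
        for m in mark_of(n,'ring0'):
            w=ray(n,m['point'],.009);r=ringat(n,d,w[:2],.018)
            o.append((round(m['conf'],2),np.round(case(w[:2])*1000).tolist(),None if r is None else (np.round(case(r[:2])*1000,1).tolist(),r[2:])))
        print(n,*o,sep='\n  ')
if __name__=='__main__':
    tcp();rings()
E
python3 st.py
```

```text
t 4.53 tcp case mm [   3.7 -169.3] z 239.3 rot [ 3.14e+00 -2.00e-03  1.78e-01] w 91.1 F [-0.3  0.9  0.6]
top
  (0.57, [-147.0, -220.0], ([-146.1, -215.1], [0.0198, 0.0174, 163.0]))
  (0.55, [-118.0, -306.0], ([-121.9, -306.1], [0.0199, 0.0174, 192.0]))
  (0.55, [15.0, -208.0], ([7.2, -213.4], [0.0171, 0.0173, 57.0]))
side
  (0.64, [14.0, -198.0], ([8.7, -205.6], [0.021, 0.0178, 126.0]))
  (0.58, [-120.0, -299.0], ([-123.0, -305.0], [0.0204, 0.0182, 202.0]))
  (0.54, [-138.0, -210.0], ([-146.9, -215.2], [0.0211, 0.0182, 166.0]))
```

>>> {"method": "carry_out", "body": {
  "deltas": [
    [[0.45, 1.8, 0, 0, 0, 0, 1], [0, 1.77, 0, 0, 0, 0, 1], [0, 0, 3, 0, 0, 0, 1], [0, 0, 3, 0, 0, 0, 1], [0, 0, 3, 0, 0, 0, 1], [0, 0, 3, 0, 0, 0, 1], [0, 0, 3, 0, 0, 0, 1], [0, 0, 2, 0, 0, 0, 1], [0, 0, 2, 0, 0, 0, 1], [0, 0, 1.2, 0, 0, 0, 1], [0, 0, 0.8, 0, 0, 0, 1], [0, 0, 0.2, 0, 0, 0, 1]]
  ]
}}

```text
time_s: 5.73
tcp_pos: [0.599, -0.094, 0.0262]
tcp_rot: [-3.141, 0.001, 0.179]
contact_force: [-0.3, 0.8, 0.3]
width: 0.0914
```

>>> {"method": "carry_out", "body": {
  "deltas": [
    [[0, 0, 0, 0, 0, 0, 0], [0, 0, 0, 0, 0, 0, 0], [0, 0, 0, 0, 0, 0, 0], [0, 0, 0, 0, 0, 0, 0], [0, 0, 0, 0, 0, 0, 0], [0, 0, 0, 0, 0, 0, 0], [0, 0, 0, 0, 0, 0, 0], [0, 0, 0, 0, 0, 0, 0], [0, 0, 0, 0, 0, 0, 0], [0, 0, 0, 0, 0, 0, 0], [0, 0, 0, 0, 0, 0, 0]]
  ],
  "newtons": 30
}}

```text
time_s: 6.65
tcp_pos: [0.5997, -0.0948, 0.0271]
tcp_rot: [3.141, -0.0, 0.177]
contact_force: [1.1, 0.6, 1.9]
width: 0.0393
```

```bash
python3 -c "
from st import *
tcp()"
```

```text
t 6.65 tcp case mm [   6.7 -200.4] z 27.1 rot [ 3.141 -0.     0.177] w 39.3 F [1.1 0.6 1.9]
```

>>> {"method": "carry_out", "body": {
  "deltas": [
    [[0, 0, 0, 0, 0, 0, 0.55], [0, 0, 0, 0, 0, 0, 0.55], [0, 0, 0, 0, 0, 0, 0.55], [0, 0.25, 0, 0, 0, 0, 0.55], [0, 0.22, 0, 0, 0, 0, 0.55], [0, 0, 0, 0, 0, 0, 0], [0, 0, 0, 0, 0, 0, 0], [0, 0, 0, 0, 0, 0, 0], [0, 0, 0, 0, 0, 0, 0], [0, 0, 0, 0, 0, 0, 0], [0, 0, 0, 0, 0, 0, 0], [0, 0, 0, 0, 0, 0, 0]]
  ],
  "newtons": 30
}}

```text
time_s: 7.65
tcp_pos: [0.6003, -0.0993, 0.0269]
tcp_rot: [-3.142, 0.0, 0.177]
contact_force: [0.1, 0.3, -1.0]
width: 0.0391
```

>>> {"method": "carry_out", "body": {
  "deltas": [
    [[0, 0, -2, 0, 0, 0, 0], [0, 0, -3, 0, 0, 0, 0], [0, 0, -3, 0, 0, 0, 0], [0, 0, -2, 0, 0, 0, 0], [0.3, -2, 0, 0, 0, 0, 0], [0.3, -2, 0, 0, 0, 0, 0], [0.3, -2, 0, 0, 0, 0, 0], [0.3, -2, 0, 0, 0, 0, 0], [0.3, -2, 0, 0, 0, 0, 0], [0, 0, 0, 0, 0, 0, 0], [0, 0, 0, 0, 0, 0, 0], [0, 0, 0, 0, 0, 0, 0]]
  ]
}}

```text
time_s: 8.65
tcp_pos: [0.5974, 0.0015, 0.1269]
tcp_rot: [3.142, 0.0, 0.177]
contact_force: [0.2, -0.3, -1.4]
width: 0.0395
```

Run:
```python
from st import *
s=tcp()
for n in('top','side'):
    p,d=capture(n);z=s['tcp_pos'][2]
    Q=cloud(n,d).reshape(-1,3);m=(np.hypot(Q[:,0]-s['tcp_pos'][0],Q[:,1]-s['tcp_pos'][1])<.06)&(Q[:,2]<z-.005)&(Q[:,2]>z-.035)
    cv2.imwrite(f'pics/g_{n}.png',p[:,:,::-1])
    u,v=proj(n,s['tcp_pos']).astype(int);print(u,v)
    if n=='side':
        cv2.imwrite('pics/g.png',cv2.resize(p[v-60:v+60,u-80:u+80,::-1],None,fx=4,fy=4))
    for r in trace(n,'ring0')[:4]:
        q=cloud(n,d)[r['mask']];print(n,r['conf'],np.round(r['point']),'case',np.round(case(np.median(q,0)[:2])*1000,1),np.round(np.percentile(q[:,2],[2,50,98])*1000,1))
```

```text
t 8.65 tcp case mm [  21.4 -105.3] z 126.9 rot [3.142 0.    0.177] w 39.5 F [ 0.2 -0.3 -1.4]
272 188
top 0.59 [331. 258.] case [-144.8 -213. ] [ 0.7 17.2 20.9]
top 0.48 [370. 246.] case [-123.5 -305.1] [ 6.7 17.4 21.1]
288 164
side 0.81 [326. 262.] case [-127. -308.] [ 0.9 17.3 20.3]
side 0.54 [230. 184.] case [-48.5  46.9] [  3.5  52.8 149.2]
side 0.48 [285. 255.] case [-150.5 -218.2] [ 0.7 16.3 20.1]
```

View pics/g.png

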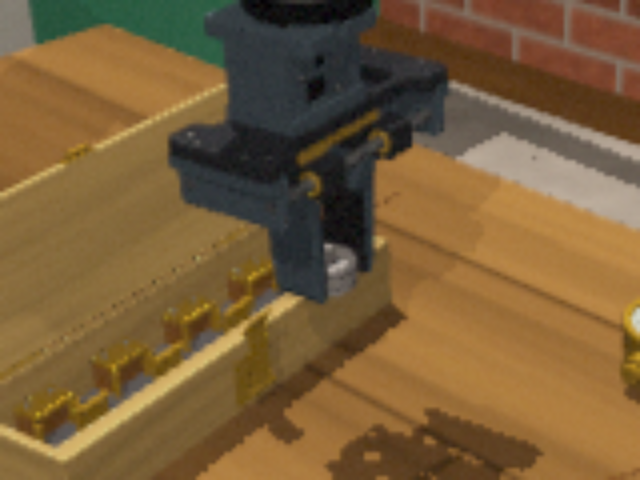

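The ring sits level and centred in the pad ends, at about (340,265) in the crop. I move it over bay 3.

>>> {"method": "carry_out", "body": {
  "deltas": [
    [[1.4, -1.9, 0, 0, 0, 0, 0], [1.4, -1.9, 0, 0, 0, 0, 0], [1.4, -1.9, 0, 0, 0, 0, 0], [1.4, -1.9, 0, 0, 0, 0, 0], [1.4, -1.9, 0, 0, 0, 0, 0], [1.36, -2.1, 0, 0, 0, 0, 0], [0, 0, 0, 0, 0, 0, 0], [0, 0, 0, 0, 0, 0, 0], [0, 0, 0, 0, 0, 0, 0], [0, 0, 0, 0, 0, 0, 0]]
  ],
  "newtons": 40
}}

```text
time_s: 9.68
tcp_pos: [0.659, 0.1297, 0.1267]
tcp_rot: [3.142, 0.001, 0.176]
contact_force: [-0.1, -0.2, -0.7]
width: 0.0392
```

Run:
```python
from st import *
s=tcp()
# check ring in hand from the side camera
n='side';p,d=capture(n);u,v=proj(n,s['tcp_pos']-[0,0,.018]).astype(int)
cv2.imwrite('pics/h.png',cv2.resize(p[v-60:v+60,u-80:u+80,::-1],None,fx=4,fy=4))
p,d=capture('top');print(fit(cloud('top',d).reshape(-1,3)[lambda q:(abs(q[:,0]-.554)<.22)&(abs(q[:,1]-.096)<.13)] if 0 else np.load('top.npy'))[0])
```

```text
t 9.68 tcp case mm [104.6  10.1] z 126.7 rot [3.142e+00 1.000e-03 1.760e-01] w 39.2 F [-0.1 -0.2 -0.7]
[0.55820746 0.10106602 0.17818277]
```

>>> {"method": "carry_out", "body": {
  "deltas": [
    [[0, -0.15, 1, 0, 0, 0, 0], [0, 0, 1.2, 0, 0, 0, 0], [0, 0, 1.2, 0, 0, 0, 0], [0, 0, 1, 0, 0, 0, 0], [0, 0, 0.8, 0, 0, 0, 0], [0, 0, 0.6, 0, 0, 0, 0], [0, 0, 0.4, 0, 0, 0, 0], [0, 0, 0.2, 0, 0, 0, 0], [0, 0, 0, 0, 0, 0, 0], [0, 0, 0, 0, 0, 0, 0]]
  ]
}}

```text
time_s: 10.62
tcp_pos: [0.6593, 0.1321, 0.0632]
tcp_rot: [3.142, -0.0, 0.177]
contact_force: [1.0, -0.5, -1.1]
width: 0.0392
```

>>> {"method": "carry_out", "body": {
  "deltas": [
    [[0, 0.2, 0, 0, 0, 0, 0], [0, 0.2, 0, 0, 0, 0, 0], [0, 0.2, 0, 0, 0, 0, 0], [0, 0.2, 0, 0, 0, 0, 0], [0, 0.2, 0, 0, 0, 0, 0], [0, 0.15, 0, 0, 0, 0, 0], [0, 0.1, 0, 0, 0, 0, 0], [0, 0, 0, 0, 0, 0, 0], [0, 0, 0, 0, 0, 0, 0], [0, 0, 0, 0, 0, 0, 0], [0, 0, 0, 0, 0, 0, 0]]
  ]
}}

```text
time_s: 11.53
tcp_pos: [0.6616, 0.12, 0.0633]
tcp_rot: [-3.141, -0.001, 0.177]
contact_force: [-0.7, 5.6, 1.8]
width: 0.0393
```

Run:
```python
from st import *
s=tcp()
n='side';p,d=capture(n);u,v=proj(n,s['tcp_pos']-[0,0,.018]).astype(int)
q=p.copy();p2,_=capture('top');u2,v2=proj('top',s['tcp_pos']-[0,0,.018]).astype(int)
f=lambda p,u,v:cv2.resize(p[v-40:v+40,u-50:u+50,::-1],None,fx=4,fy=4,interpolation=cv2.INTER_CUBIC)
cv2.imwrite('pics/i.png',np.hstack([f(p,u,v),f(p2,u2,v2)]))
```

```text
t 11.53 tcp case mm [1.054e+02 1.000e-01] z 63.3 rot [-3.141e+00 -1.000e-03  1.770e-01] w 39.3 F [-0.7  5.6  1.8]
```

View pics/i.png

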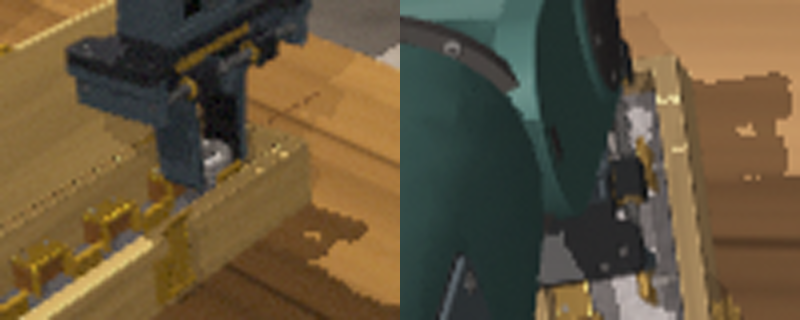

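Side force of 5.6 N: the keeper is being pushed. Back another 1.5 mm, then I lower.

>>> {"method": "carry_out", "body": {
  "deltas": [
    [[0, 0.15, 0, 0, 0, 0, 0], [0, 0, 0, 0, 0, 0, 0], [0, 0, 0.5, 0, 0, 0, 0], [0, 0, 0.5, 0, 0, 0, 0], [0, 0, 0.5, 0, 0, 0, 0], [0, 0, 0.5, 0, 0, 0, 0], [0, 0, 0.4, 0, 0, 0, 0], [0, 0, 0.2, 0, 0, 0, 0], [0, 0, 0.15, 0, 0, 0, 0], [0, 0, 0, 0, 0, 0, 0], [0, 0, 0, 0, 0, 0, 0], [0, 0, 0, 0, 0, 0, 0]]
  ]
}}

```text
time_s: 12.63
tcp_pos: [0.6615, 0.1185, 0.0353]
tcp_rot: [-3.141, 0.0, 0.177]
contact_force: [-0.5, 6.4, -2.4]
width: 0.039
```

```bash
python3 -c "
from st import *
tcp()"
```

```text
t 12.63 tcp case mm [105.1  -1.4] z 35.3 rot [-3.141  0.     0.177] w 39.0 F [-0.5  6.4 -2.4]
```

Force 6.4 N matches about 12 mm of keeper travel, with y at −1.4. Release and retreat.

>>> {"method": "carry_out", "body": {
  "deltas": [
    [[0, 0, 0, 0, 0, 0, 0.65], [0, 0, 0, 0, 0, 0, 0.65], [0, 0, 0, 0, 0, 0, 0.65], [0, 0, 0, 0, 0, 0, 0.65], [0, 0, 0, 0, 0, 0, 0.65], [0, 0, 0, 0, 0, 0, 0.65], [0, 0, -1, 0, 0, 0, 0.65], [0, 0, -2, 0, 0, 0, 0.65], [0, 0, -3, 0, 0, 0, 0.65], [0, 0, -3, 0, 0, 0, 0.65], [0, 0, -1.5, 0, 0, 0, 0.65], [0, 0, 0, 0, 0, 0, 0.65]]
  ]
}}

```text
time_s: 13.63
tcp_pos: [0.6636, 0.1186, 0.1448]
tcp_rot: [3.141, -0.006, 0.177]
contact_force: [0.6, 0.1, -0.2]
width: 0.0594
```

>>> {"method": "carry_out", "body": {
  "deltas": [
    [[-2.5, 2.6, 0, 0, 0, 0, 1], [-2.5, 2.6, 0, 0, 0, 0, 1], [-2.5, 2.6, 0, 0, 0, 0, 1], [-2.5, 2.6, 0, 0, 0, 0, 1], [-2.5, 2.6, 0, 0, 0, 0, 1], [-2.5, 2.6, 0, 0, 0, 0, 1], [-2.5, 2.6, 0, 0, 0, 0, 1], [-2.5, 2.6, 0, 0, 0, 0, 1], [0, 0, 0, 0, 0, 0, 1], [0, 0, 0, 0, 0, 0, 1]]
  ]
}}

```text
time_s: 14.47
tcp_pos: [0.5001, -0.1227, 0.1398]
tcp_rot: [-3.141, 0.001, 0.174]
contact_force: [0.6, 0.5, 0.1]
width: 0.0913
```

```bash
cat > bays.py <<'E'
from st import *
def bays():
    """ring top z=.026, keeper top z=.046 per bay, case mm rel. to bay point"""
    for n in('top','side'):
        p,d=capture(n);Q=cloud(n,d).reshape(-1,3);L=np.c_[((Q[:,:2]-P0)@np.array([[np.cos(PSI),-np.sin(PSI)],[np.sin(PSI),np.cos(PSI)]])),Q[:,2]]
        for i,b in enumerate((-.105,-.035,.035,.105)):
            r=L-[b,.007,0]
            k=r[(abs(r[:,0])<.016)&(r[:,1]<-.014)&(r[:,1]>-.04)&(abs(r[:,2]-.046)<.004)]
            g=r[(abs(r[:,0])<.024)&(abs(r[:,1])<.03)&(abs(r[:,2]-.026)<.003)]
            o=[n,i,'keeper back',None if len(k)<4 else np.round(-17-np.percentile(k[:,1],95)*1000,1),len(k)]
            if len(g)>10:o+=['ring-ish',len(g),np.round(np.percentile(g,[3,97],axis=0)*1000,1)[:, :2].tolist()]
            print(*o)
if __name__=='__main__': tcp();bays();rings()
E
python3 bays.py
python3 - <<'E'
from st import *
p,d=capture('top');u,v=proj('top',[.6,.12,.02]).astype(int)
cv2.imwrite('pics/j.png',cv2.resize(p[v-70:v+70,u-60:u+60,::-1],None,fx=4,fy=4,interpolation=cv2.INTER_CUBIC))
E
```

```text
t 14.47 tcp case mm [ -96.2 -210.4] z 139.8 rot [-3.141e+00  1.000e-03  1.740e-01] w 91.3 F [0.6 0.5 0.1]
top 0 keeper back 1.1 29 ring-ish 32 [[-16.7, -29.8], [17.1, 26.0]]
top 1 keeper back 0.8 29 ring-ish 36 [[-17.4, -29.3], [16.9, 26.4]]
top 2 keeper back 1.0 26 ring-ish 27 [[-17.5, -26.4], [18.0, 29.7]]
top 3 keeper back 3.8 25 ring-ish 163 [[-18.1, -23.7], [17.9, 23.5]]
side 0 keeper back 1.7 24 ring-ish 17 [[-19.8, 12.3], [19.6, 28.2]]
side 1 keeper back 0.8 22 ring-ish 16 [[-17.3, 12.9], [18.4, 26.2]]
side 2 keeper back None 0 ring-ish 12 [[-19.9, 13.7], [-10.7, 29.6]]
side 3 keeper back None 0
top
  (0.5, [107.0, 8.0], ([97.1, 5.7], [0.0321, 0.0198, 52.0]))
  (0.46, [-118.0, -308.0], ([-122.0, -306.4], [0.0197, 0.0177, 148.0]))
side
  (0.62, [-137.0, -214.0], ([-146.9, -214.1], [0.0211, 0.018, 164.0]))
  (0.52, [-117.0, -306.0], ([-122.4, -304.6], [0.0209, 0.0183, 198.0]))
```

View pics/j.png

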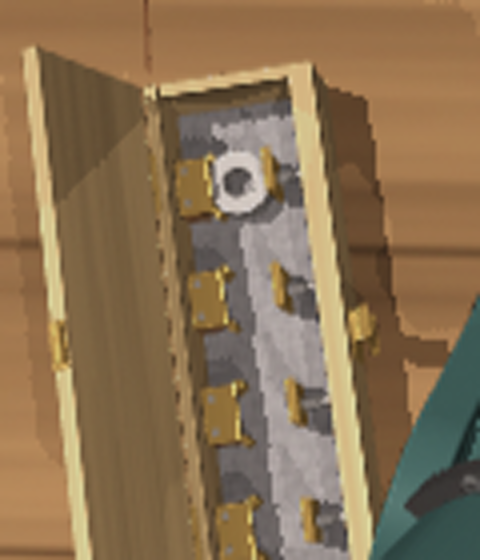

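The top crop shows the ring seated under the lip in bay 3, at (238,182), with its keeper pushed about 3 mm past the others. Next is ring C.

>>> {"method": "carry_out", "body": {
  "deltas": [
    [[-2, 0.2, 0, 0, 0, 0, 1], [-2, 0.24, 0, 0, 0, 0, 1], [-1.03, 0, 0, 0, 0, 0, 1], [0, 0, 0, 0, 0, 0, 1], [0, 0, 2.5, 0, 0, 0, 1], [0, 0, 2.5, 0, 0, 0, 1], [0, 0, 2, 0, 0, 0, 1], [0, 0, 1.3, 0, 0, 0, 1], [0, 0, 0, 0, 0, 0, 1], [0, 0, 0, 0, 0, 0, 1]]
  ]
}}

```text
time_s: 15.65
tcp_pos: [0.4531, -0.1346, 0.0573]
tcp_rot: [-3.141, 0.001, 0.177]
contact_force: [-0.4, 0.7, 0.7]
width: 0.0911
```

```bash
python3 -c "
from st import *
tcp();rings()"
```

```text
t 15.65 tcp case mm [-144.6 -213.8] z 57.3 rot [-3.141e+00  1.000e-03  1.770e-01] w 91.1 F [-0.4  0.7  0.7]
top
  (0.65, [109.0, 6.0], ([96.3, 2.9], [0.031, 0.0202, 57.0]))
  (0.43, [-116.0, -309.0], ([-121.0, -306.9], [0.0193, 0.0175, 95.0]))
side
  (0.55, [-141.0, -215.0], ([-147.2, -214.4], [0.0207, 0.0181, 163.0]))
  (0.5, [-120.0, -308.0], ([-122.6, -305.6], [0.021, 0.0181, 202.0]))
```

>>> {"method": "carry_out", "body": {
  "deltas": [
    [[-0.2, 0.1, 1, 0, 0, 0, 1], [0, 0, 1, 0, 0, 0, 1], [0, 0, 0.7, 0, 0, 0, 1], [0, 0, 0.33, 0, 0, 0, 1], [0, 0, 0, 0, 0, 0, 1], [0, 0, 0, 0, 0, 0, 0], [0, 0, 0, 0, 0, 0, 0], [0, 0, 0, 0, 0, 0, 0], [0, 0, 0, 0, 0, 0, 0], [0, 0, 0, 0, 0, 0, 0], [0, 0, 0, 0, 0, 0, 0], [0, 0, 0, 0, 0, 0, 0]]
  ],
  "newtons": 40
}}

```text
time_s: 16.85
tcp_pos: [0.4509, -0.1362, 0.0272]
tcp_rot: [3.141, -0.0, 0.177]
contact_force: [0.8, 0.2, 0.9]
width: 0.0472
```

>>> {"method": "carry_out", "body": {
  "deltas": [
    [[0, 0, 0, 0, 0, 0, 0], [0, 0, 0, 0, 0, 0, 0], [0, 0, 0, 0, 0, 0, 0], [0, 0, -2, 0, 0, 0, 0], [0, 0, -2.5, 0, 0, 0, 0], [0, 0, -2.5, 0, 0, 0, 0], [0, 0, -2, 0, 0, 0, 0], [0, 0, -1, 0, 0, 0, 0], [0, 0, 0, 0, 0, 0, 0], [0, 0, 0, 0, 0, 0, 0]]
  ]
}}

```text
time_s: 17.68
tcp_pos: [0.4507, -0.1362, 0.1268]
tcp_rot: [3.141, -0.0, 0.177]
contact_force: [-0.5, 0.3, -2.0]
width: 0.0393
```

```bash
python3 -c "
from st import *
tcp()"
```

```text
t 17.68 tcp case mm [-147.3 -214.9] z 126.8 rot [ 3.141 -0.     0.177] w 39.3 F [-0.5  0.3 -2. ]
```

>>> {"method": "carry_out", "body": {
  "deltas": [
    [[2.02, -2.51, 0, 0, 0, 0, 0], [2.02, -2.51, 0, 0, 0, 0, 0], [2.02, -2.51, 0, 0, 0, 0, 0], [2.02, -2.51, 0, 0, 0, 0, 0], [2.02, -2.51, 0, 0, 0, 0, 0], [2.02, -2.51, 0, 0, 0, 0, 0], [2.02, -2.51, 0, 0, 0, 0, 0], [2.02, -2.51, 0, 0, 0, 0, 0], [2.02, -2.51, 0, 0, 0, 0, 0], [0, 0, 0, 0, 0, 0, 0], [0, 0, 0, 0, 0, 0, 0], [0, 0, 0, 0, 0, 0, 0]]
  ]
}}

```text
time_s: 18.68
tcp_pos: [0.5888, 0.1179, 0.1253]
tcp_rot: [3.142, 0.003, 0.177]
contact_force: [-0.8, -0.6, -1.3]
width: 0.0388
```

```bash
python3 -c "
from st import *
s=tcp();n='side'
p,d=capture(n);u,v=proj(n,s['tcp_pos']-[0,0,.018]).astype(int)
cv2.imwrite('pics/k.png',cv2.resize(p[v-50:v+50,u-60:u+60,::-1],None,fx=4,fy=4,interpolation=cv2.INTER_CUBIC))
"
```

```text
t 18.68 tcp case mm [33.4 10.9] z 125.3 rot [3.142e+00 3.000e-03 1.770e-01] w 38.8 F [-0.8 -0.6 -1.3]
```

View pics/k.png

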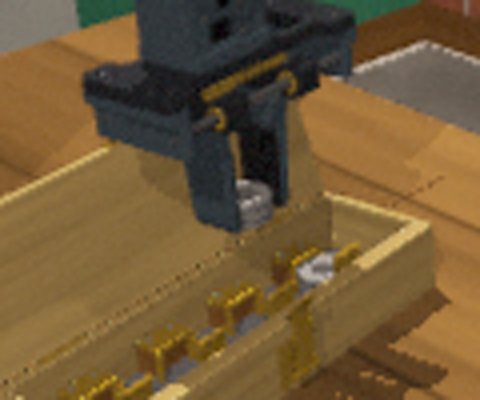

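The ring is level in the jaws at (255,200), and bay 3's ring is seated at (320,268). Next it goes down into bay 2.

>>> {"method": "carry_out", "body": {
  "deltas": [
    [[0.15, 0, 1, 0, 0, 0, 0], [0, 0, 1.2, 0, 0, 0, 0], [0, 0, 1.2, 0, 0, 0, 0], [0, 0, 1, 0, 0, 0, 0], [0, 0, 0.8, 0, 0, 0, 0], [0, 0, 0.6, 0, 0, 0, 0], [0, 0, 0.3, 0, 0, 0, 0], [0, 0, 0.2, 0, 0, 0, 0], [0, 0, 0, 0, 0, 0, 0], [0, 0, 0, 0, 0, 0, 0]]
  ]
}}

```text
time_s: 19.57
tcp_pos: [0.5917, 0.1185, 0.0644]
tcp_rot: [3.142, -0.001, 0.177]
contact_force: [0.6, -0.4, -0.9]
width: 0.0392
```

>>> {"method": "carry_out", "body": {
  "deltas": [
    [[0, 0.2, 0, 0, 0, 0, 0], [0, 0.2, 0, 0, 0, 0, 0], [0, 0.2, 0, 0, 0, 0, 0], [0, 0.2, 0, 0, 0, 0, 0], [0, 0.2, 0, 0, 0, 0, 0], [0, 0.15, 0, 0, 0, 0, 0], [0, 0.1, 0, 0, 0, 0, 0], [0, 0, 0, 0, 0, 0, 0], [0, 0, 0, 0, 0, 0, 0], [0, 0, 0, 0, 0, 0, 0], [0, 0, 0, 0, 0, 0, 0]]
  ]
}}

```text
time_s: 20.48
tcp_pos: [0.5939, 0.1063, 0.0645]
tcp_rot: [-3.141, -0.001, 0.177]
contact_force: [-0.0, 5.7, -0.3]
width: 0.0394
```

```bash
python3 -c "
from st import *
s=tcp()"
```

```text
t 20.48 tcp case mm [36.4 -1.4] z 64.5 rot [-3.141e+00 -1.000e-03  1.770e-01] w 39.4 F [-0.   5.7 -0.3]
```

>>> {"method": "carry_out", "body": {
  "deltas": [
    [[-0.1, 0, 0, 0, 0, 0, 0], [0, 0, 0, 0, 0, 0, 0], [0, 0, 0.5, 0, 0, 0, 0], [0, 0, 0.5, 0, 0, 0, 0], [0, 0, 0.5, 0, 0, 0, 0], [0, 0, 0.5, 0, 0, 0, 0], [0, 0, 0.4, 0, 0, 0, 0], [0, 0, 0.3, 0, 0, 0, 0], [0, 0, 0.2, 0, 0, 0, 0], [0, 0, 0, 0, 0, 0, 0], [0, 0, 0, 0, 0, 0, 0], [0, 0, 0, 0, 0, 0, 0]]
  ]
}}

```text
time_s: 21.48
tcp_pos: [0.5927, 0.106, 0.0352]
tcp_rot: [-3.141, -0.0, 0.177]
contact_force: [-0.8, 5.3, -2.3]
width: 0.0391
```

```bash
python3 -c "
from st import *
s=tcp()"
```

```text
t 21.48 tcp case mm [35.2 -1.5] z 35.2 rot [-3.141 -0.     0.177] w 39.1 F [-0.8  5.3 -2.3]
```

>>> {"method": "carry_out", "body": {
  "deltas": [
    [[0, 0, 0, 0, 0, 0, 0.65], [0, 0, 0, 0, 0, 0, 0.65], [0, 0, 0, 0, 0, 0, 0.65], [0, 0, 0, 0, 0, 0, 0.65], [0, 0, 0, 0, 0, 0, 0.65], [0, 0, 0, 0, 0, 0, 0.65], [0, 0, -1, 0, 0, 0, 0.65], [0, 0, -2, 0, 0, 0, 0.65], [0, 0, -3, 0, 0, 0, 0.65], [0, 0, -3, 0, 0, 0, 0.65], [0, 0, -1.5, 0, 0, 0, 0.65], [0, 0, 0, 0, 0, 0, 0.65]]
  ]
}}

```text
time_s: 22.48
tcp_pos: [0.5947, 0.1063, 0.1445]
tcp_rot: [3.141, -0.006, 0.177]
contact_force: [0.3, 0.5, 0.7]
width: 0.0593
```

>>> {"method": "carry_out", "body": {
  "deltas": [
    [[-1.57, 3, 0, 0, 0, 0, 1], [-1.57, 3, 0, 0, 0, 0, 1], [-1.57, 3, 0, 0, 0, 0, 1], [-1.57, 3, 0, 0, 0, 0, 1], [-1.57, 3, 0, 0, 0, 0, 1], [-1.57, 3, 0, 0, 0, 0, 1], [-1.57, 3, 0, 0, 0, 0, 1], [-1.57, 3, 0, 0, 0, 0, 1], [-1.57, 3, 0, 0, 0, 0, 1], [-1.57, 3, 0, 0, 0, 0, 1], [0, 0, 0, 0, 0, 0, 1], [0, 0, 0, 0, 0, 0, 1]]
  ]
}}

```text
time_s: 23.48
tcp_pos: [0.4902, -0.2181, 0.1398]
tcp_rot: [-3.141, 0.0, 0.174]
contact_force: [0.7, 0.5, 0.3]
width: 0.0912
```

```bash
python3 bays.py
```

```text
t 23.48 tcp case mm [-122.8 -302.5] z 139.8 rot [-3.141  0.     0.174] w 91.2 F [0.7 0.5 0.3]
top 0 keeper back 1.4 27 ring-ish 27 [[-18.4, -25.5], [19.4, 28.1]]
top 1 keeper back 1.0 27 ring-ish 35 [[-17.1, -24.5], [16.4, 26.2]]
top 2 keeper back 3.6 26 ring-ish 155 [[-17.6, -24.4], [17.3, 22.9]]
top 3 keeper back 3.6 25 ring-ish 160 [[-17.8, -24.2], [17.9, 20.5]]
side 0 keeper back 0.6 24 ring-ish 19 [[-18.7, 11.3], [19.4, 26.0]]
side 1 keeper back 0.9 20 ring-ish 18 [[-18.4, 12.3], [18.6, 28.7]]
side 2 keeper back 2.3 17 ring-ish 62 [[-18.5, -9.5], [17.0, 27.0]]
side 3 keeper back 3.2 19 ring-ish 54 [[-20.0, -9.8], [13.0, 24.1]]
top
  (0.57, [36.0, 9.0], ([27.3, 4.4], [0.0318, 0.0206, 52.0]))
  (0.55, [115.0, 4.0], ([101.9, -2.9], [0.0278, 0.0211, 59.0]))
side
  (0.64, [-124.0, -305.0], ([-122.0, -304.0], [0.0218, 0.0182, 199.0]))
  (0.56, [184.0, -270.0], ([181.0, -273.1], [0.0329, 0.0186, 76.0]))
  (0.48, [51.0, 24.0], ([48.2, 29.3], [0.0342, 0.0189, 36.0]))
  (0.41, [103.0, 5.0], ([98.5, 19.3], [0.0203, 0.0196, 27.0]))
  (0.29, [59.0, 3.0], ([62.0, 12.9], [0.028, 0.0188, 24.0]))
```

>>> {"method": "carry_out", "body": {
  "deltas": [
    [[0.05, 0.25, 2, 0, 0, 0, 1], [0, 0, 2.5, 0, 0, 0, 1], [0, 0, 2.5, 0, 0, 0, 1], [0, 0, 2, 0, 0, 0, 1], [0, 0, 1, 0, 0, 0, 1], [0, 0, 0.75, 0, 0, 0, 1], [0, 0, 0.3, 0, 0, 0, 1], [0, 0, 0, 0, 0, 0, 1], [0, 0, 0, 0, 0, 0, 1]]
  ]
}}

```text
time_s: 24.53
tcp_pos: [0.4924, -0.2195, 0.0304]
tcp_rot: [3.141, -0.001, 0.177]
contact_force: [-0.6, 0.1, 1.2]
width: 0.0912
```

```bash
python3 -c "
from st import *
s=tcp()"
```

```text
t 24.53 tcp case mm [-120.8 -304.3] z 30.4 rot [ 3.141e+00 -1.000e-03  1.770e-01] w 91.2 F [-0.6  0.1  1.2]
```

>>> {"method": "carry_out", "body": {
  "deltas": [
    [[-0.1, 0.08, 0.33, 0, 0, 0, 1], [0, 0, 0, 0, 0, 0, 0], [0, 0, 0, 0, 0, 0, 0], [0, 0, 0, 0, 0, 0, 0], [0, 0, 0, 0, 0, 0, 0], [0, 0, 0, 0, 0, 0, 0], [0, 0, 0, 0, 0, 0, 0], [0, 0, 0, 0, 0, 0, 0], [0, 0, 0, 0, 0, 0, 0], [0, 0, 0, 0, 0, 0, 0], [0, 0, 0, 0, 0, 0, 0], [0, 0, 0, 0, 0, 0, 0]]
  ]
}}

```text
time_s: 25.53
tcp_pos: [0.4911, -0.2203, 0.0263]
tcp_rot: [3.142, -0.0, 0.177]
contact_force: [-0.2, 0.1, -0.4]
width: 0.0392
```

>>> {"method": "carry_out", "body": {
  "deltas": [
    [[0, 0, -2, 0, 0, 0, 0], [0, 0, -2.5, 0, 0, 0, 0], [0, 0, -2.5, 0, 0, 0, 0], [0, 0, -2, 0, 0, 0, 0], [0, 0, -1, 0, 0, 0, 0], [0, 0, 0, 0, 0, 0, 0], [0, 0, 0, 0, 0, 0, 0]]
  ]
}}

```text
time_s: 26.12
tcp_pos: [0.4909, -0.2203, 0.126]
tcp_rot: [3.141, -0.0, 0.177]
contact_force: [-0.3, 0.2, -1.5]
width: 0.039
```

```bash
python3 -c "
from st import *
s=tcp()"
```

```text
t 26.12 tcp case mm [-122.5 -304.8] z 126.0 rot [ 3.141 -0.     0.177] w 39.0 F [-0.3  0.2 -1.5]
```

>>> {"method": "carry_out", "body": {
  "deltas": [
    [[0.8, -2.87, 0, 0, 0, 0, 0], [0.8, -2.87, 0, 0, 0, 0, 0], [0.8, -2.87, 0, 0, 0, 0, 0], [0.8, -2.87, 0, 0, 0, 0, 0], [0.8, -2.87, 0, 0, 0, 0, 0], [0.8, -2.87, 0, 0, 0, 0, 0], [0.8, -2.87, 0, 0, 0, 0, 0], [0.8, -2.87, 0, 0, 0, 0, 0], [0.8, -2.87, 0, 0, 0, 0, 0], [0.8, -2.87, 0, 0, 0, 0, 0], [0.75, -2.87, 0, 0, 0, 0, 0], [0, 0, 0, 0, 0, 0, 0]]
  ]
}}

```text
time_s: 27.12
tcp_pos: [0.5211, 0.1093, 0.1247]
tcp_rot: [-3.141, 0.002, 0.18]
contact_force: [0.1, -1.0, -2.9]
width: 0.0394
```

>>> {"method": "carry_out", "body": {
  "deltas": [
    [[0, 0, 0, 0, 0, 0, 0], [0, 0, 0, 0, 0, 0, 0], [0, 0, 0, 0, 0, 0, 0]]
  ]
}}

```text
time_s: 27.37
tcp_pos: [0.521, 0.105, 0.1255]
tcp_rot: [3.142, 0.001, 0.176]
contact_force: [-0.9, -0.4, -1.4]
width: 0.0387
```

```bash
python3 -c "
from st import *
s=tcp();n='side'
p,d=capture(n);u,v=proj(n,s['tcp_pos']-[0,0,.018]).astype(int)
cv2.imwrite('pics/l.png',cv2.resize(p[v-50:v+50,u-60:u+60,::-1],None,fx=4,fy=4,interpolation=cv2.INTER_CUBIC))
"
```

```text
t 27.37 tcp case mm [-35.5  10.1] z 125.5 rot [3.142e+00 1.000e-03 1.760e-01] w 38.7 F [-0.9 -0.4 -1.4]
```

View pics/l.png

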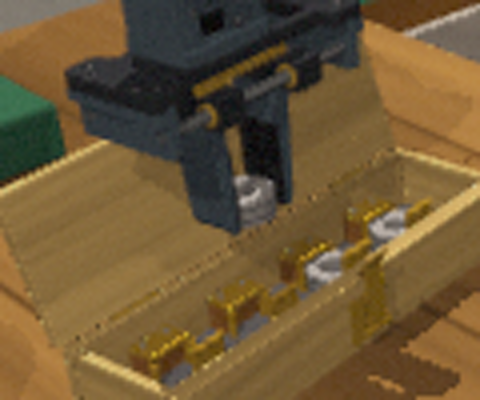

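The ring is level in the jaws at (255,195), and bays 2 and 3 are filled. Now down into bay 1.

>>> {"method": "carry_out", "body": {
  "deltas": [
    [[0.05, -0.1, 1, 0, 0, 0, 0], [0, 0, 1.2, 0, 0, 0, 0], [0, 0, 1.2, 0, 0, 0, 0], [0, 0, 1, 0, 0, 0, 0], [0, 0, 0.8, 0, 0, 0, 0], [0, 0, 0.6, 0, 0, 0, 0], [0, 0, 0.3, 0, 0, 0, 0], [0, 0, 0.2, 0, 0, 0, 0], [0, 0, 0, 0, 0, 0, 0], [0, 0, 0, 0, 0, 0, 0]]
  ]
}}

```text
time_s: 28.25
tcp_pos: [0.5221, 0.107, 0.0636]
tcp_rot: [3.142, -0.0, 0.177]
contact_force: [0.5, -1.0, -1.4]
width: 0.0386
```

>>> {"method": "carry_out", "body": {
  "deltas": [
    [[0, 0.2, 0, 0, 0, 0, 0], [0, 0.2, 0, 0, 0, 0, 0], [0, 0.2, 0, 0, 0, 0, 0], [0, 0.2, 0, 0, 0, 0, 0], [0, 0.2, 0, 0, 0, 0, 0], [0, 0.15, 0, 0, 0, 0, 0], [0, 0.1, 0, 0, 0, 0, 0], [0, 0, 0, 0, 0, 0, 0], [0, 0, 0, 0, 0, 0, 0], [0, 0, 0, 0, 0, 0, 0], [0, 0, 0, 0, 0, 0, 0]]
  ]
}}

```text
time_s: 29.17
tcp_pos: [0.5244, 0.0947, 0.0636]
tcp_rot: [-3.141, -0.001, 0.177]
contact_force: [-1.1, 6.1, 0.7]
width: 0.0391
```

```bash
python3 -c "
from st import *
s=tcp()"
```

```text
t 29.17 tcp case mm [-34.1  -0.6] z 63.6 rot [-3.141e+00 -1.000e-03  1.770e-01] w 39.1 F [-1.1  6.1  0.7]
```

>>> {"method": "carry_out", "body": {
  "deltas": [
    [[-0.08, 0.1, 0, 0, 0, 0, 0], [0, 0, 0, 0, 0, 0, 0], [0, 0, 0.5, 0, 0, 0, 0], [0, 0, 0.5, 0, 0, 0, 0], [0, 0, 0.5, 0, 0, 0, 0], [0, 0, 0.5, 0, 0, 0, 0], [0, 0, 0.4, 0, 0, 0, 0], [0, 0, 0.3, 0, 0, 0, 0], [0, 0, 0.15, 0, 0, 0, 0], [0, 0, 0, 0, 0, 0, 0], [0, 0, 0, 0, 0, 0, 0], [0, 0, 0, 0, 0, 0, 0]]
  ]
}}

```text
time_s: 30.17
tcp_pos: [0.5235, 0.0936, 0.0348]
tcp_rot: [-3.141, -0.0, 0.177]
contact_force: [-0.2, 5.6, -4.2]
width: 0.0392
```

```bash
python3 -c "
from st import *
s=tcp()"
```

```text
t 30.17 tcp case mm [-35.1  -1.6] z 34.8 rot [-3.141 -0.     0.177] w 39.2 F [-0.2  5.6 -4.2]
```

>>> {"method": "carry_out", "body": {
  "deltas": [
    [[0, 0, 0, 0, 0, 0, 0.65], [0, 0, 0, 0, 0, 0, 0.65], [0, 0, 0, 0, 0, 0, 0.65], [0, 0, 0, 0, 0, 0, 0.65], [0, 0, 0, 0, 0, 0, 0.65], [0, 0, 0, 0, 0, 0, 0.65], [0, 0, -1, 0, 0, 0, 0.65], [0, 0, -2, 0, 0, 0, 0.65], [0, 0, -3, 0, 0, 0, 0.65], [0, 0, -3, 0, 0, 0, 0.65], [0, 0, -3, 0, 0, 0, 0.65], [0, 0, 0, 0, 0, 0, 0.65]]
  ]
}}

```text
time_s: 31.17
tcp_pos: [0.5262, 0.0939, 0.1607]
tcp_rot: [3.141, -0.007, 0.177]
contact_force: [2.0, 0.3, 0.1]
width: 0.0592
```

>>> {"method": "carry_out", "body": {
  "deltas": [
    [[0, 0, -3.5, 0, 0, 0, 0], [0, 0, -3.5, 0, 0, 0, 0], [0, 0, -3.5, 0, 0, 0, 0], [0, -3.2, 0, 0, 0, 0, 0], [0, -3.2, 0, 0, 0, 0, 0], [0, -3.2, 0, 0, 0, 0, 0], [0, -3.2, 0, 0, 0, 0, 0], [0, -3.2, 0, 0, 0, 0, 0], [0, -3.2, 0, 0, 0, 0, 0], [0, -3.2, 0, 0, 0, 0, 0], [0, 0, 0, 0, 0, 0, 0], [0, 0, 0, 0, 0, 0, 0]]
  ]
}}

```text
time_s: 32.17
tcp_pos: [0.4835, 0.315, 0.26]
tcp_rot: [3.141, 0.0, 0.179]
contact_force: [-0.1, -0.4, 0.6]
width: 0.0005
```

```bash
python3 bays.py
python3 - <<'E'
from st import *
p,d=capture('top');p2,d2=capture('side')
f=lambda p,n:(lambda u,v:cv2.resize(p[v-75:v+75,u-60:u+60,::-1],None,fx=3.3,fy=3.3,interpolation=cv2.INTER_CUBIC))(*proj(n,[.55,.12,.02]).astype(int))
cv2.imwrite('pics/m.png',np.hstack([f(p,'top'),f(p2,'side')]))
Q=np.vstack([cloud('top',d).reshape(-1,3),cloud('side',d2).reshape(-1,3)])
L=np.c_[((Q[:,:2]-P0)@np.array([[np.cos(PSI),-np.sin(PSI)],[np.sin(PSI),np.cos(PSI)]])),Q[:,2]]
l=L[(abs(L[:,0])<.12)&(L[:,1]>.045)&(L[:,1]<.13)&(L[:,2]>.06)&(L[:,2]<.17)]
for z in(.07,.09,.11,.13,.15):
    k=l[abs(l[:,2]-z)<.004]; print(z,len(k),np.round(np.percentile(k[:,1],[5,50,95])*1000,1) if len(k) else '')
print('zmax',np.percentile(l[:,2],[98,99.8]))
E
```

```text
t 32.17 tcp case mm [-35.6 223.5] z 260.0 rot [3.141 0.    0.179] w 0.5 F [-0.1 -0.4  0.6]
top 0 keeper back 1.2 28 ring-ish 33 [[-18.2, -23.0], [19.1, 28.6]]
top 1 keeper back 3.3 28 ring-ish 187 [[-17.5, -23.8], [18.3, 23.7]]
top 2 keeper back 3.9 26 ring-ish 149 [[-18.4, -19.8], [16.9, 24.8]]
top 3 keeper back 3.7 26 ring-ish 162 [[-17.6, -24.1], [17.8, 24.0]]
side 0 keeper back 1.1 20 ring-ish 18 [[-20.3, 13.3], [19.3, 25.7]]
side 1 keeper back 4.8 21 ring-ish 70 [[-18.6, -9.3], [16.0, 24.6]]
side 2 keeper back 4.0 19 ring-ish 54 [[-20.4, -10.5], [16.4, 23.6]]
side 3 keeper back 3.2 17 ring-ish 57 [[-18.4, -10.3], [14.0, 24.1]]
top
  (0.7, [105.0, 10.0], ([95.2, 7.3], [0.0322, 0.0205, 60.0]))
  (0.62, [-31.0, 9.0], ([-36.4, 7.9], [0.0327, 0.0194, 46.0]))
  (0.48, [34.0, 7.0], ([33.7, 4.1], [0.0326, 0.0203, 49.0]))
side
  (0.62, [38.0, 6.0], ([27.4, 18.3], [0.0187, 0.0184, 34.0]))
  (0.52, [94.0, 5.0], ([97.6, 20.0], [0.021, 0.0197, 26.0]))
  (0.41, [-22.0, 14.0], ([-43.3, 17.4], [0.0175, 0.0194, 26.0]))
0.07 424 [54.  56.5 59.3]
0.09 415 [60.  62.3 64.7]
0.11 435 [65.9 68.1 71.2]
0.13 468 [71.7 73.8 76.6]
0.15 690 [77.7 81.4 87.2]
zmax [0.15036892 0.15552241]
```

View pics/m.png

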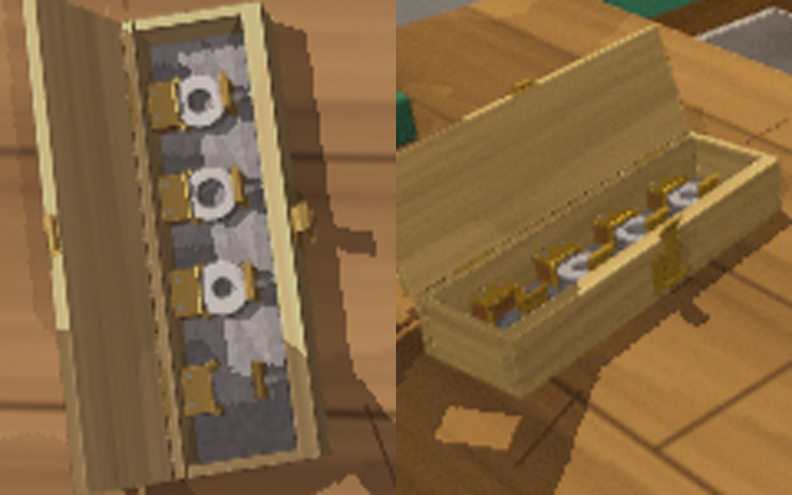

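All three rings are seated: top crop at (203,100), (212,193) and (225,288), with keepers about 3 mm back. The lid stands at about 1.85 rad. Next I bring the closed fingers behind it.

>>> {"method": "carry_out", "body": {
  "deltas": [
    [[1.2, 1.5, 1, 0, 0, 0, 0], [1.2, 1.5, 1, 0, 0, 0, 0], [1.16, 1.5, 1, 0, 0, 0, 0], [0, 1.5, 1.5, 0, 0, 0, 0], [0, 1.5, 1.5, 0, 0, 0, 0], [0, 1.35, 1.5, 0, 0, 0, 0], [0, 0.5, 1.5, 0, 0, 0, 0], [0, 0, 1.5, 0, 0, 0, 0], [0, 0, 0, 0, 0, 0, 0], [0, 0, 0, 0, 0, 0, 0]]
  ]
}}

```text
time_s: 33.4
tcp_pos: [0.5353, 0.2279, 0.1546]
tcp_rot: [3.141, 0.001, 0.177]
contact_force: [-0.1, -0.6, 0.5]
width: 0.0006
```

```bash
python3 -c "
from st import *
s=tcp()"
```

```text
t 33.4 tcp case mm [  0.2 128.5] z 154.6 rot [3.141e+00 1.000e-03 1.770e-01] w 0.6 F [-0.1 -0.6  0.5]
```

>>> {"method": "carry_out", "body": {
  "deltas": [
    [[0, 0.8, 0, 0, 0, 0, 0], [0, 0.8, 0, 0, 0, 0, 0], [0, 0.8, -0.2, 0, 0, 0, 0], [0, 0.8, -0.2, 0, 0, 0, 0], [0, 0.7, -0.2, 0, 0, 0, 0], [0, 0.7, -0.1, 0, 0, 0, 0], [0, 0.7, 0, 0, 0, 0, 0], [0, 0.7, 0, 0, 0, 0, 0], [0, 0.7, 0, 0, 0, 0, 0], [0, 0.7, 0, 0, 0, 0, 0], [0, 0, 0, 0, 0, 0, 0], [0, 0, 0, 0, 0, 0, 0]]
  ]
}}

```text
time_s: 34.4
tcp_pos: [0.5484, 0.1548, 0.1615]
tcp_rot: [3.141, 0.001, 0.177]
contact_force: [0.1, -0.3, 0.2]
width: 0.0005
```

Run:
```python
from st import *
s=tcp()
p,d=capture('top');p2,d2=capture('side')
f=lambda p,n:(lambda u,v:cv2.resize(p[max(v-75,0):v+75,u-60:u+60,::-1],None,fx=3.3,fy=3.3,interpolation=cv2.INTER_CUBIC))(*proj(n,[.55,.14,.05]).astype(int))
cv2.imwrite('pics/n.png',np.hstack([f(p,'top'),f(p2,'side')]))
```

```text
t 34.4 tcp case mm [ 0.1 54.3] z 161.5 rot [3.141e+00 1.000e-03 1.770e-01] w 0.5 F [ 0.1 -0.3  0.2]
```

View pics/n.png

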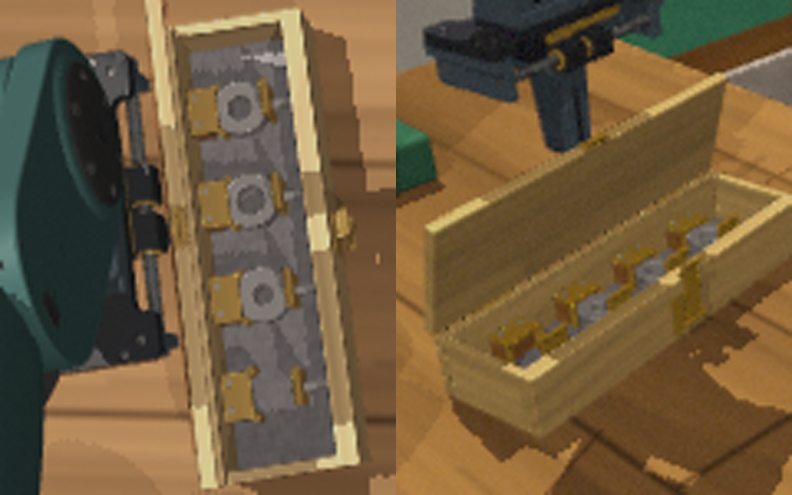

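The lid is now about upright with no force. I follow the arc down to about 30°.

>>> {"method": "carry_out", "body": {
  "deltas": [
    [[0, 0.7, 0.1, 0, 0, 0, 0], [0, 0.7, 0.2, 0, 0, 0, 0], [0, 0.7, 0.3, 0, 0, 0, 0], [0, 0.7, 0.3, 0, 0, 0, 0], [0, 0.6, 0.4, 0, 0, 0, 0], [0, 0.6, 0.45, 0, 0, 0, 0], [0, 0.6, 0.5, 0, 0, 0, 0], [0, 0.5, 0.5, 0, 0, 0, 0], [0, 0.5, 0.55, 0, 0, 0, 0], [0, 0, 0, 0, 0, 0, 0], [0, 0, 0, 0, 0, 0, 0]]
  ]
}}

```text
time_s: 35.42
tcp_pos: [0.5583, 0.0999, 0.1284]
tcp_rot: [3.141, 0.001, 0.177]
contact_force: [-0.5, 0.2, -1.1]
width: 0.0008
```

Run:
```python
from st import *
s=tcp()
Q=[]
for n in('top','side'):
    p,d=capture(n);Q.append(cloud(n,d).reshape(-1,3))
    if n=='side':
        u,v=proj(n,[.55,.14,.05]).astype(int);cv2.imwrite('pics/o.png',cv2.resize(p[max(v-85,0):v+65,u-60:u+60,::-1],None,fx=4,fy=4))
Q=np.vstack(Q)
L=np.c_[((Q[:,:2]-P0)@np.array([[np.cos(PSI),-np.sin(PSI)],[np.sin(PSI),np.cos(PSI)]])),Q[:,2]]
for y in(.04,.02,0,-.02,-.04):
    k=L[(abs(L[:,0])<.16)&(abs(L[:,0])>.1)&(abs(L[:,1]-y)<.004)&(L[:,2]>.055)&(L[:,2]<.2)];print(y,len(k),np.round(np.percentile(k[:,2],[5,50,95])*1000) if len(k) else '')
```

```text
t 35.42 tcp case mm [ 0.2 -1.5] z 128.4 rot [3.141e+00 1.000e-03 1.770e-01] w 0.8 F [-0.5  0.2 -1.1]
0.04 117 [67. 69. 73.]
0.02 125 [78. 81. 85.]
0 148 [89. 92. 95.]
-0.02 172 [ 99. 102. 106.]
-0.04 106 [100. 104. 107.]
```

View pics/o.png

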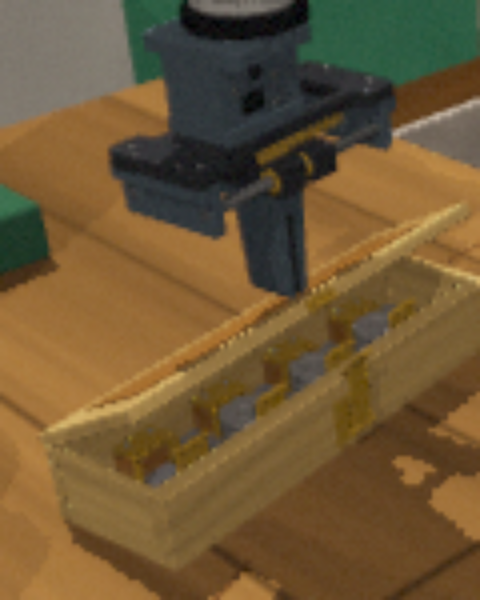

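The lid is at about 29°, and the bench behind it is bare. I carry on to just above the latch.

>>> {"method": "carry_out", "body": {
  "deltas": [
    [[0, 0.4, 0.6, 0, 0, 0, 0], [0, 0.4, 0.7, 0, 0, 0, 0], [0, 0.3, 0.7, 0, 0, 0, 0], [0, 0.3, 0.7, 0, 0, 0, 0], [0, 0.2, 0.6, 0, 0, 0, 0], [0, 0.2, 0.3, 0, 0, 0, 0], [0, 0, 0, 0, 0, 0, 0], [0, 0, 0, 0, 0, 0, 0]]
  ]
}}

```text
time_s: 36.18
tcp_pos: [0.5613, 0.0823, 0.0923]
tcp_rot: [3.142, 0.001, 0.177]
contact_force: [-0.2, -0.5, -0.3]
width: 0.0004
```

>>> {"method": "carry_out", "body": {
  "deltas": [
    [[0, 0.2, 0.2, 0, 0, 0, 0], [0, 0.2, 0.1, 0, 0, 0, 0], [0, 0.2, 0.1, 0, 0, 0, 0], [0, 0, 0.1, 0, 0, 0, 0], [0, 0, 0, 0, 0, 0, 0], [0, 0, 0, 0, 0, 0, 0]]
  ]
}}

```text
time_s: 36.68
tcp_pos: [0.5626, 0.0765, 0.0877]
tcp_rot: [3.142, 0.0, 0.177]
contact_force: [-0.4, -0.6, -0.5]
width: 0.0004
```

```bash
cat > lid.py <<'E'
from st import *
s=tcp()
Q=[]
for n in('top','side'):
    p,d=capture(n);Q.append(cloud(n,d).reshape(-1,3))
    u,v=proj(n,[.56,.08,.05]).astype(int);cv2.imwrite(f'pics/lid_{n}.png',cv2.resize(p[max(v-60,0):v+60,u-70:u+70,::-1],None,fx=4,fy=4))
    Q_=Q[-1]
    L=np.c_[((Q_[:,:2]-P0)@np.array([[np.cos(PSI),-np.sin(PSI)],[np.sin(PSI),np.cos(PSI)]])),Q_[:,2]]
    k=L[(abs(L[:,0])<.155)&(abs(L[:,0])>.05)&(L[:,1]<.04)&(L[:,1]>-.045)&(L[:,2]>.055)&(L[:,2]<.11)]
    if len(k)>50:print(n,len(k),'lid slope',np.round(-np.polyfit(k[:,1],k[:,2],1)[0],3),'z at -40',np.round(np.polyval(np.polyfit(k[:,1],k[:,2],1),-.04)*1000,1))
E
python3 lid.py
```

```text
t 36.68 tcp case mm [  0.3 -25.2] z 87.7 rot [3.142 0.    0.177] w 0.4 F [-0.4 -0.6 -0.5]
top 1432 lid slope -0.004 z at -40 62.2
side 1210 lid slope -0.003 z at -40 63.3
```

The lid reads flat, about 62 mm high. A light press follows to be sure, then I lift and look.

>>> {"method": "carry_out", "body": {
  "deltas": [
    [[0, 0, 0.1, 0, 0, 0, 0], [0, 0, 0.1, 0, 0, 0, 0], [0, 0, 0, 0, 0, 0, 0], [0, 0, 0, 0, 0, 0, 0]]
  ]
}}

```text
time_s: 37.12
tcp_pos: [0.5628, 0.0766, 0.087]
tcp_rot: [3.142, 0.0, 0.177]
contact_force: [-9.8, -1.4, 25.7]
width: 0.0004
```

>>> {"method": "carry_out", "body": {
  "deltas": [
    [[0, 0, -1, 0, 0, 0, 0], [0, 0, -3, 0, 0, 0, 0], [0, 0, -3, 0, 0, 0, 0], [0, 0, -3, 0, 0, 0, 0], [0, -3, -2, 0, 0, 0, 0], [0, -3, 0, 0, 0, 0, 0], [0, -3, 0, 0, 0, 0, 0], [0, -3, 0, 0, 0, 0, 0], [0, -3, 0, 0, 0, 0, 0], [0, -3, 0, 0, 0, 0, 0], [0, 0, 0, 0, 0, 0, 0], [0, 0, 0, 0, 0, 0, 0]]
  ]
}}

```text
time_s: 38.12
tcp_pos: [0.5305, 0.2549, 0.2059]
tcp_rot: [3.142, -0.0, 0.179]
contact_force: [-0.2, -0.0, -0.2]
width: 0.0002
```

```bash
python3 lid.py; python3 -c "
import cv2,numpy as np
cv2.imwrite('pics/p.png',cv2.resize(np.hstack([cv2.imread('pics/lid_top.png'),cv2.imread('pics/lid_side.png')]),(800,342)))
from st import *
for n in('top','side'):
  p,d=capture(n);m=mark_of(n,'latch_nose')[:2];print(n,[(round(x['conf'],2),np.round(case(ray(n,x['point'],.059)[:2])*1000,1)) for x in m])
  print(n,[(k,[np.round(ray(n,x['point'],0)[:2],3).tolist() for x in mark_of(n,k)[:1]]) for k in('pressure_gauge','dial_indicator','test_weight')])
  print([(round(x['conf'],2),np.round(case(ray(n,x['point'],.009)[:2])*1000)) for x in mark_of(n,'ring0')])
"
```

```text
t 38.12 tcp case mm [  0.2 156. ] z 205.9 rot [ 3.142 -0.     0.179] w 0.2 F [-0.2 -0.  -0.2]
top 3303 lid slope -0.003 z at -40 62.1
side 1281 lid slope -0.004 z at -40 63.0
top [(0.44, array([  8.6, -52.8]))]
top [('pressure_gauge', [[0.81, -0.132]]), ('dial_indicator', [[0.718, -0.314]]), ('test_weight', [[0.434, -0.426]])]
[]
side [(0.49, array([-8.1, 48.3])), (0.41, array([  1.7, -60.2]))]
side [('pressure_gauge', [[0.825, -0.112]]), ('dial_indicator', [[0.724, -0.317]]), ('test_weight', [[0.428, -0.415]])]
[]
```

View pics/p.png

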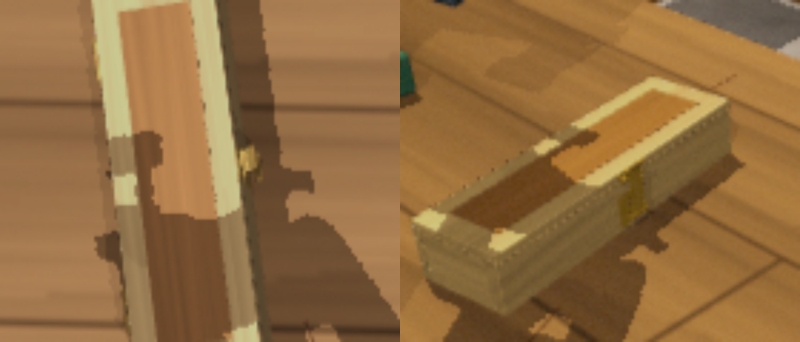

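The lid is flat, the latch tongue is upright against it (around (250,160) and (632,190)), and no ring is left on the bench. Handing in.

```bash
python3 -c "
from station import *
print(close_job())"
```

```text
the job is handed in; nothing more can be done
None
```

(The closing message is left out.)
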